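# Pack the home-visit tray

## Task

Pack the steel carrying tray for a home visit: set the wide glass jar, the sample cup, the small vial and the minute timer upright in the wells of the tray inserts that are shaped for them, each one standing fully down on the floor of its own well. Set them down rather than dropping them, keep them upright all the way, and leave the glass stopper and the roll of tape on the desk where they are.

Things in the scene. Friction and masses are not known exactly. Their poses are not given: they have to be found in the camera images.
- jar: wide amber glass jar with a white screw cap, standing on the desk. Round: 62 mm in diameter from 5 to 46 mm above its underside, then a shoulder; the cap is 55 mm in diameter and reaches from 62 to 78 mm above the underside; about 0.18 kg. Origin: centre of the underside, z up
- cup: small white sample cup with a wide red screw lid, standing on the desk. Round: 38 mm in diameter at the foot, 44 mm under the lid; the lid is 51 mm in diameter and reaches from 50 to 64 mm above the underside; light. Origin: centre of the underside, z up
- vial: small brown glass vial with a white screw cap, standing on the desk. Round: 28 mm in diameter from 3 to 44 mm above its underside, the shoulder and the narrower cap above that; 65 mm tall. Origin: centre of the underside, z up. Grip the straight body
- timer: white minute timer standing on the desk, 66 mm wide (its y), 70 mm tall, about 0.13 kg, red knob on its front. Above 52 mm only the case is there, about 30 mm thick in x with its middle at x = +9 mm; below that the knob stands out to x = -23 mm, the back is at x = +24 mm. Origin: on the underside, midway between knob face and back; x points to its back, z up. Leave the knob as it is
- insert_jar: grey plastic insert, fixed, one of four in a row in the steel tray (their order changes), 102 x 102 x 24 mm, with the largest round well, 75 mm in diameter, for the jar, 16 mm deep. Origin: middle of the underside, right under the middle of the well; x, y along the sides, z up. Well floor 8 mm above the origin; top face 24 mm above it and 27 mm above the desk
- insert_cup: grey plastic insert, fixed, one of four in a row in the steel tray (their order changes), 102 x 102 x 24 mm, with the middle round well, 57 mm in diameter, for the cup, 16 mm deep. Origin: middle of the underside, right under the middle of the well; x, y along the sides, z up. Well floor 8 mm above the origin; top face 24 mm above it and 27 mm above the desk
- insert_vial: grey plastic insert, fixed, one of four in a row in the steel tray (their order changes), 102 x 102 x 24 mm, with the smallest round well, 42 mm in diameter, for the vial, 16 mm deep. Origin: middle of the underside, right under the middle of the well; x, y along the sides, z up. Well floor 8 mm above the origin; top face 24 mm above it and 27 mm above the desk
- insert_timer: grey plastic insert, fixed, one of four in a row in the steel tray (their order changes), 102 x 102 x 24 mm, with a rectangular well, 60 mm along x by 79 mm along y, for the timer (either way round), 16 mm deep. Origin: middle of the underside, right under the middle of the well; x, y along the sides, z up. Well floor 8 mm above the origin; top face 24 mm above it and 27 mm above the desk
- stopper: glass stopper, 31 mm in diameter, 24 mm tall, loose on the desk; stays where it is
- tape: roll of surgical tape lying flat, 58 mm in diameter, 25 mm tall, loose on the desk; stays where it is
Mind the look-alikes: they are no part of the job. Of the things that look like the cup, the smaller one is meant.

How it is judged:
By the outcome, as a careful person would: the job done as asked, in the order asked, and still so for the second after the job is handed in, with the robot touching nothing.
It also fails if it takes over 91 s, if anything falls off the work surface, if the arm or the gripper's body presses on something with over 40 N, if the wrist force passes 120 N, or if a joint passes its speed limit or range.

## Robot

A 6-joint arm with a two-finger parallel gripper is mounted at the origin on a cart in front of the work surface, level with it; the furniture and walls round the work are solid. World frame = base frame: x ahead of the robot, y to its left, z up, the work surface at z = 0. Lengths are in m, angles in rad, forces in N, time in s.
With the tool pointing down it reaches from about 0.3 to 0.85 m from the base axis. Payload 5.4 kg.
Tool frame: the origin (TCP) lies at the very end of the fingers, on their centre line; the grasp point (between the pads) lies 19 mm behind it; z points along the fingers, y is the line along which they close (so a half turn about z gives the same grasp; the last joint's range is limited). The gripper opens to 85 mm and grips with 20 to 120 N. Pads are 22 mm wide; open, the fingers measure 114 mm over their backs; the gripper's body (76 mm by 85 mm) begins 54 mm behind the grasp point. The pads swing forward as they close: fully open they stand 13 mm farther back than shut.
Start: joints at [-1.392, 0.158, 1.597, -0, 1.386, -0.21], TCP at [0.218, -0.532, 0.231] pointing down, gripper open.
Joint ranges: [-2.91, 2.91], [-0.94, 2.29], [0.18, 2.7], [-1.29, 4.43], [0.17, 2.64], [-3, 3]. Speed limits (rad/s): [2.57, 2.57, 3.14, 3.14, 3.14, 3.14].

## Interface

Orientations are given as a rotation vector (axis times angle).
In Python, from workcell import r gives the robot as it stands.
- The arm moves only by the shell command python3 -m crank 'ROWS' [FORCE]. ROWS is text: rows parted by semicolons, each of 7 numbers parted by spaces: the finger opening in m, from 0 to 0.0854, then the shift along the world's x, y, z in m, then the turn, a rotation vector about the world's x, y, z in rad. In form: hand x y z rx ry rz; .... A call has 1 to 12 rows; each row shifts and turns the commanded pose from where the row before left it; what a row does not reach is not made up. A row lasts 1/12 s, in which the tool goes at most 41.7 mm and 7.16 degrees, less where a joint would pass 70% of its speed; a pose out of reach is approached as far as the arm can. A call with a gripper value outside its range is refused whole. The fingers move at their own pace and stop on an object; FORCE is the grip in N (left out, the last holds). Time passes only in rows, so rows that do not move let the fingers close. It gives the time, the measured TCP pose, the force, the opening and the grip force at its end, in the units of the state.
- r.get_state(): the state, without advancing time (a new reading comes with each control period).
- r.grab_frame(name): name is "scene" or "top"; returns the picture (480x640x3 uint8, blue, green, red); there is no depth.
- r.camera_model(name): a dict with "fx", "fy", "cx", "cy" (pixels), "extrinsics" (4x4, takes a point from camera to world coordinates). Camera axes: x right, y down, z forward; pixel columns grow to the right and rows downward; lengths in m; the calibration is good to about 2 mm. A picture is of the moment at which its call begins. camera_model takes no time and is no camera call.
- r.finish_job(): hands the job in; it is judged then, once.
The state is a dict: "time": time; "q": joint angles; "joint_vel": joint speeds; "joint_efforts": joint torques, N m; "eef_pos": TCP position; "ee_rot": TCP orientation; "force": force on the tool from outside, world axes, zero at the start; "torque": the same for the moment, N m; "opening": finger opening in m; "grasp_force": force on a finger pad.
Only numpy, scipy, OpenCV 4.12 (cv2) and the standard library are available. Lean on these libraries where they do the work, as an engineer would, in place of code of your own. Each camera call takes 0.05 s, during which the arm holds its last target. There are 200 camera calls.

## Working session

There is one attempt and no reset: what is moved stays moved. The work goes in short steps, Python scripts to look and compute and a shell command to move; the robot and the scene stay as the last step left them, time stands still between calls to the robot, and variables do not carry over. Pictures are saved under pics/ and viewed, at most 14 in all, crops included, and the job is handed in when it is done.

```bash
mkdir -p pics; ls; python3 - <<'E'
from workcell import r
import cv2,numpy as np
np.set_printoptions(precision=4,suppress=True)
s=r.get_state();print(s)
for n in("scene","top"):
    f=r.grab_frame(n);cv2.imwrite(f"pics/{n}0.png",f)
    print(n,r.camera_model(n))
E
```

```text
pics
{'time': 0.0, 'q': array([-1.3921,  0.159 ,  1.5982, -0.    ,  1.3862, -0.2101]), 'joint_vel': array([-0.0003,  0.    ,  0.    ,  0.0013, -0.0002,  0.0003]), 'joint_efforts': array([ -0.0008, -39.6004, -33.1432,  -0.0004,   0.0082,  -0.    ]), 'eef_pos': array([ 0.2178, -0.5315,  0.2303]), 'ee_rot': array([-3.0806, -0.6065, -0.    ]), 'force': array([ 0.0894, -0.4203,  0.0841]), 'torque': array([-0.0584,  0.0463,  0.0212]), 'grasp_force': 0.0, 'opening': 0.08532099787300555}
scene {'fx': 456.7123194546908, 'fy': 456.7123194546908, 'cx': 327.2023476218898, 'cy': 237.23950855845248, 'extrinsics': array([[-0.7373, -0.4163,  0.5321,  0.0357],
       [-0.6756,  0.4496, -0.5844,  0.5152],
       [ 0.004 , -0.7903, -0.6127,  0.5521],
       [ 0.    ,  0.    ,  0.    ,  1.    ]])}
top {'fx': 442.9185936162661, 'fy': 442.9185936162661, 'cx': 324.7766251095053, 'cy': 231.84199418415787, 'extrinsics': array([[ 0.0161, -0.9989,  0.0439,  0.454 ],
       [-0.9997, -0.0152,  0.0204,  0.0094],
       [-0.0197, -0.0442, -0.9988,  0.9899],
       [ 0.    ,  0.    ,  0.    ,  1.    ]])}
```

View pics/scene0.png

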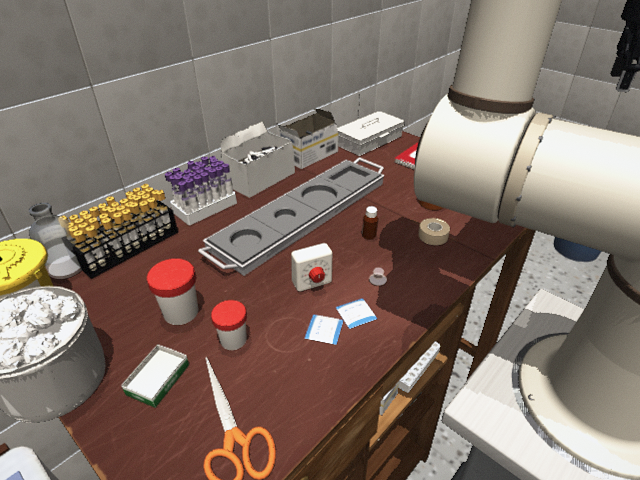

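View pics/top0.png

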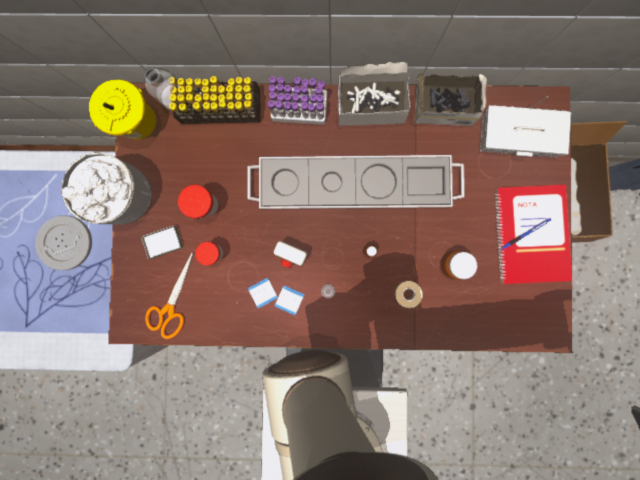

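Candidates, top view then scene view:
- **Cup look-alikes:** big red lid (197,201)/(175,290), small red lid (207,253)/(230,323). The smaller one is meant.
- **Vial:** (372,251)/(371,222). Its only near look-alikes are the rack tubes.
- **Jar:** white cap (462,265), hidden behind the arm in the scene view. The look-alike is the yellow pot (122,107).
- **Timer:** (290,252)/(313,267). The white dish (162,242) is not it.
- **Wells, left to right:** cup (285,182), vial (332,182), jar (379,181), timer (428,181).

Next, enlarged crops.

```bash
cat > h.py <<'E'
import numpy as np,cv2
from workcell import r
np.set_printoptions(precision=4,suppress=True)
def ray(n,u,v):
    c=r.camera_model(n);E=np.array(c["extrinsics"])
    d=E[:3,:3]@[(u-c["cx"])/c["fx"],(v-c["cy"])/c["fy"],1.]
    return E[:3,3],d
def plane(n,u,v,z):
    o,d=ray(n,u,v);return o+d*(z-o[2])/d[2]
def tri(ut,us):
    o1,d1=ray("top",*ut);o2,d2=ray("scene",*us)
    A=np.stack([d1,-d2],1);t=np.linalg.lstsq(A,o2-o1,rcond=None)[0]
    a,b=o1+d1*t[0],o2+d2*t[1];return (a+b)/2,np.linalg.norm(a-b)
def proj(n,p):
    c=r.camera_model(n);q=np.linalg.inv(c["extrinsics"])@np.append(p,1)
    return np.array([c["fx"]*q[0]/q[2]+c["cx"],c["fy"]*q[1]/q[2]+c["cy"]])
def mosaic(img,boxes,k,out,cols):
    # boxes: (u0,v0) of equal 64x48 windows; ticks every 10 px
    ts=[]
    for u0,v0,w,h in boxes:
        t=cv2.resize(img[v0:v0+h,u0:u0+w],None,fx=k,fy=k,interpolation=cv2.INTER_CUBIC)
        for u in range(-(-u0//10)*10,u0+w,10):
            cv2.line(t,(int((u-u0+.5)*k),0),(int((u-u0+.5)*k),6),(0,255,0),1);cv2.putText(t,str(u),(int((u-u0+.5)*k)-10,16),0,.33,(0,255,0),1)
        for v in range(-(-v0//10)*10,v0+h,10):
            cv2.line(t,(0,int((v-v0+.5)*k)),(6,int((v-v0+.5)*k)),(0,255,0),1);cv2.putText(t,str(v),(8,int((v-v0+.5)*k)+4),0,.33,(0,255,0),1)
        ts.append(t)
    rows=[np.hstack(ts[i:i+cols]) for i in range(0,len(ts),cols)]
    cv2.imwrite(out,np.vstack(rows))
E
python3 - <<'E'
from h import *
t=cv2.imread("pics/top0.png");s=cv2.imread("pics/scene0.png")
mosaic(t,[(185,232,44,33),(350,235,44,33),(440,248,44,33),(268,235,44,33)],9,"pics/mt.png",2)
mosaic(s,[(195,290,66,50),(345,195,66,50),(280,235,66,50),(325,155,66,50)],6,"pics/ms.png",2)
cv2.imwrite("pics/tray.png",cv2.resize(t[150:214,245:469],None,fx=3.5,fy=3.5,interpolation=2))
E
```

```text
(no output)
```

View pics/mt.png

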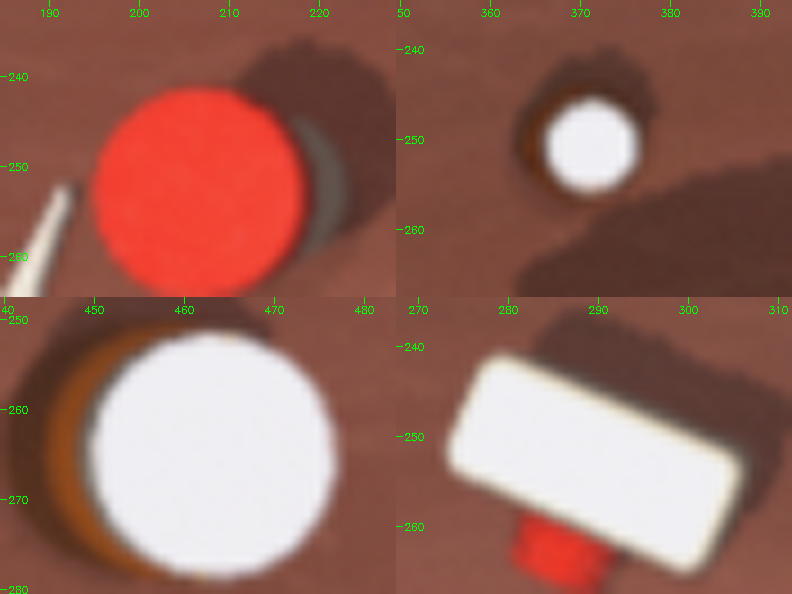

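View pics/ms.png

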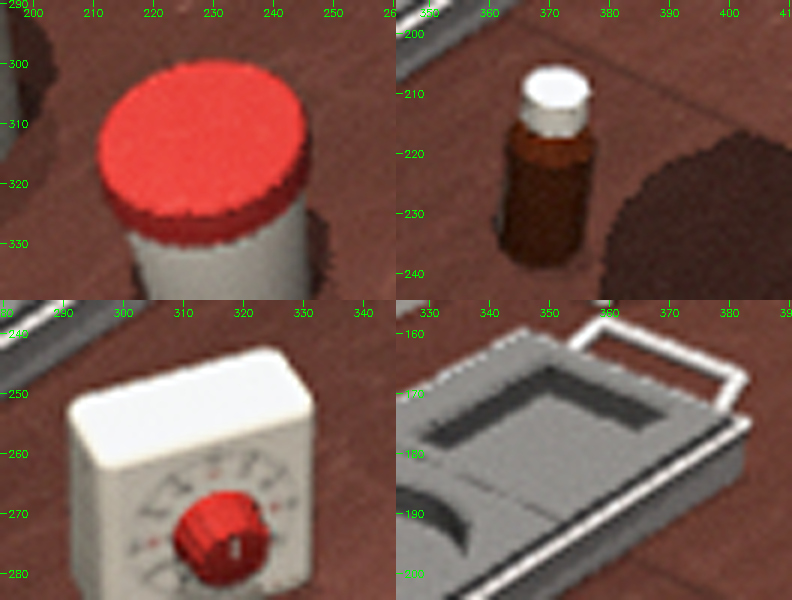

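View pics/tray.png

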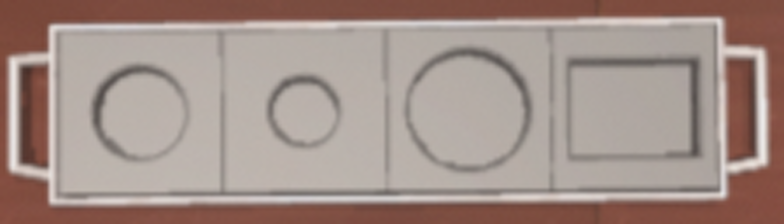

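The top crop shows the cup's red lid, the vial cap, the jar cap and the timer case with its knob towards the robot. The scene crop shows the same cup, vial and timer tops plus the −y end of the tray, and the tray crop shows the four wells in the order cup, vial, jar, timer. Next I triangulate these points.

```bash
python3 - <<'E'
from h import *
for n,a,b in [("cup lid .064",(206.5,252.9),(228.2,312.3)),("vial .065",(371.2,250.6),(371.2,209.2)),("timer .070",(289.4,253.1),(311,252.2)),
 ("tray far corner",(450.8,155.2),(345.5,159.5)),("tray near corner",(451.4,205.8),(383.2,175.3))]: print(n,*tri(a,b))
print("cup",plane("top",206.5,252.9,.064),"vial",plane("top",371.2,250.6,.065),"jar",plane("top",463.3,265.1,.078),"timer",plane("top",289.4,253.1,.07))
P=[(488,352),(745,458),(693,578),(446,470)]
Q=[plane("top",268+(x-396)/9-.5,235+(y-297)/9-.5,.07) for x,y in P]
for i in range(4): d=Q[(i+1)%4]-Q[i];print("timer edge",np.hypot(*d[:2]),np.degrees(np.arctan2(d[1],d[0])))
W=[plane("top",*p,.027) for p in [(284.8,181.8),(331.2,181.4),(378.1,180.6),(425.5,180.4)]];print(np.array(W))
W=np.array(W)
for a,b in zip(W,W[1:]):print(np.hypot(*(b-a)[:2]))
d=W[3]-W[0];print("row angle",np.degrees(np.arctan2(d[1],d[0])))
E
```

```text
cup lid .064 [0.4464 0.2759 0.0628] 0.0008646289273483839
vial .065 [ 0.4566 -0.0694  0.0649] 0.0011491952304724625
timer .070 [0.4491 0.1012 0.0673] 0.00015760214337892084
tray far corner [ 0.6684 -0.2438  0.0247] 4.332774931069991e-05
tray near corner [ 0.5571 -0.246   0.0239] 0.0009980274979027304
cup [0.4467 0.2759 0.064 ] vial [ 0.4571 -0.069   0.065 ] jar [ 0.4305 -0.256   0.078 ] timer [0.4491 0.101  0.07  ]
timer edge 0.06439428764511657 -111.4307925440728
timer edge 0.030104038586526872 157.5407035899372
timer edge 0.06237396452825796 67.43600913178096
timer edge 0.02890417566566298 -18.471617863487673
[[ 0.6048  0.1184  0.027 ]
 [ 0.607   0.0168  0.027 ]
 [ 0.6101 -0.0855  0.027 ]
 [ 0.6119 -0.1885  0.027 ]]
0.10167407980909648
0.10236348970751173
0.10301376639237075
row angle -88.68230263562252
```

```bash
python3 -m crank '0.085 0.021 0.0275 0 0 0 -0.0365;0.085 0.021 0.0275 0 0 0 -0.0365;0.085 0.021 0.0275 0 0 0 -0.0365;0.085 0.021 0.0275 0 0 0 -0.0365;0.085 0.021 0.0275 0 0 0 -0.0365;0.085 0.021 0.0275 0 0 0 -0.0365;0.085 0.021 0.0275 0 0 0 -0.0365;0.085 0.021 0.0275 0 0 0 -0.0365;0.085 0.021 0.0275 0 0 0 -0.0365;0.085 0.021 0.0275 0 0 0 -0.0365;0.085 0 0 0 0 0 0' 40
python3 - <<'E'
from h import *
s=r.get_state();print(s["eef_pos"],s["ee_rot"],s["time"])
cv2.imwrite("pics/s1.png",r.grab_frame("scene"))
E
```

```text
time: 1.02
eef_pos: [0.4303, -0.2524, 0.2309]
ee_rot: [-3.139, -0.044, -0.001]
force: [1.6, -0.9, 0.1]
opening: 0.0849
grasp_force: 0.0
[ 0.4303 -0.2524  0.2309] [-3.1385 -0.044  -0.0013] 1.0167
```

View pics/s1.png

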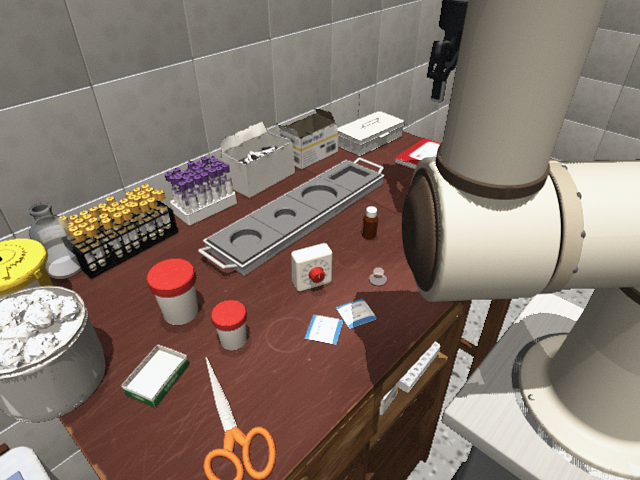

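The arm still hides the jar in this view (it covers columns 405–640). Its top-view cap width of 27.2 px matches 55 mm at z = 0.078, where 26.8 px is expected, so I go ahead.

```bash
python3 -m crank '0.085 0 -0.0035 -0.03 0 0 0;0.085 0 0 -0.035 0 0 0;0.085 0 0 -0.035 0 0 0;0.085 0 0 -0.035 0 0 0;0.085 0 0 -0.03 0 0 0;0.085 0 0 -0.019 0 0 0;0.085 0 0 0 0 0 0;0.045 0 0 0 0 0 0;0.045 0 0 0 0 0 0;0.045 0 0 0 0 0 0;0.045 0 0 0 0 0 0;0.045 0 0 0 0 0 0' 40
```

```text
time: 2.07
eef_pos: [0.4293, -0.2623, 0.0496]
ee_rot: [3.138, 0.037, 0.005]
force: [-1.1, -0.9, 6.4]
opening: 0.0534
grasp_force: 42.8
```

```bash
python3 -m crank '0.045 0 0 0.002 0 0 0;0.045 0 0 0.002 0 0 0;0.045 0 0 0.01 0 0 0;0.045 0 0 0.015 0 0 0;0.045 0 0 0 0 0 0' 45
python3 - <<'E'
from h import *
s=r.get_state();print(s["eef_pos"],s["ee_rot"],s["force"],s["opening"])
cv2.imwrite("pics/t1.png",r.grab_frame("top"));a=r.grab_frame("scene")
mosaic(cv2.imread("pics/t1.png"),[(400,210,130,98)],6,"pics/t1c.png",1)
E
```

```text
time: 2.48
eef_pos: [0.4294, -0.2618, 0.0792]
ee_rot: [3.138, 0.038, 0.005]
force: [0.7, -0.4, -0.8]
opening: 0.0534
grasp_force: 47.5
[ 0.4294 -0.2618  0.0792] [3.1381 0.0377 0.0052] [ 0.7456 -0.395  -0.8203] 0.05335478997382749
```

View pics/t1c.png

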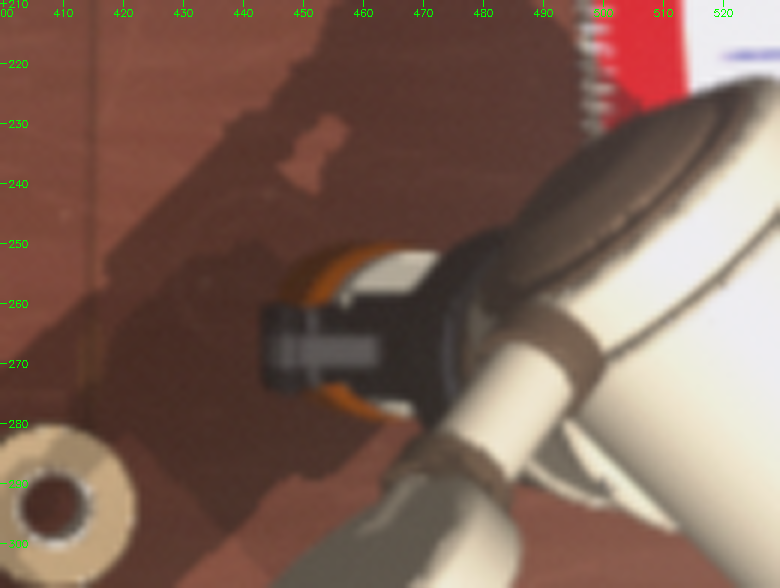

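The crop shows the jar cap gripped squarely between the fingers at about (462,265), with the jar lifted and its amber body visible around it.

```bash
python3 -m crank '0.045 0 0 0.02 0 0 0;0.045 0.0225 0.022 0.015 0 0 0;0.045 0.0225 0.022 0 0 0 0;0.045 0.0225 0.022 0 0 0 0;0.045 0.0225 0.022 0 0 0 0;0.045 0.0225 0.022 0 0 0 0;0.045 0.0225 0.022 0 0 0 0;0.045 0.0225 0.022 0 0 0 0;0.045 0.0225 0.022 0 0 0 0;0.045 0 0 0 0 0 0;0.045 0 0 0 0 0 0;0.045 0 0 0 0 0 0'
```

```text
time: 3.58
eef_pos: [0.607, -0.0845, 0.1101]
ee_rot: [-3.141, -0.038, 0.004]
force: [-1.1, -0.6, -1.0]
opening: 0.0535
grasp_force: 48.0
```

```bash
python3 -m crank '0.045 0.002 -0.001 -0.01 0 0 0;0.045 0 0 -0.015 0 0 0;0.045 0 0 -0.012 0 0 0;0.045 0 0 -0.005 0 0 0;0.045 0 0 -0.003 0 0 0;0.045 0 0 0 0 0 0;0.045 0 0 0 0 0 0'
```

```text
time: 4.17
eef_pos: [0.6101, -0.0859, 0.0666]
ee_rot: [3.141, 0.037, 0.001]
force: [0.0, -0.6, -1.6]
opening: 0.0534
grasp_force: 48.1
```

```bash
python3 -m crank '0.045 0 0 -0.002 0 0 0;0.045 0 0 -0.002 0 0 0;0.045 0 0 -0.0015 0 0 0;0.045 0 0 0 0 0 0;0.045 0 0 0 0 0 0'; python3 - <<'E'
from h import *
mosaic(r.grab_frame("scene"),[(270,140,100,75)],8,"pics/s2c.png",1)
E
```

```text
time: 4.58
eef_pos: [0.61, -0.0855, 0.0608]
ee_rot: [3.141, 0.038, 0.0]
force: [-0.1, -0.0, -0.6]
opening: 0.0535
grasp_force: 48.2
```

View pics/s2c.png

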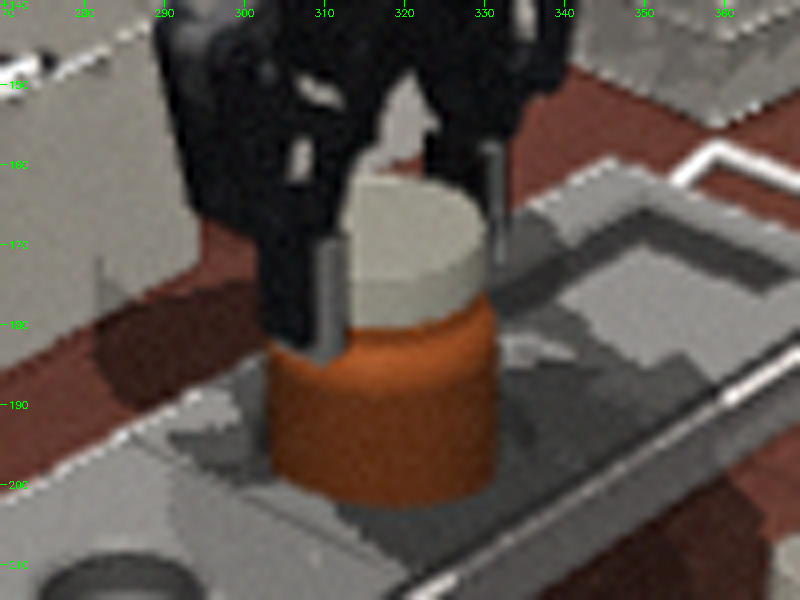

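The jar, at about (318,190), sits inside its well with the rim hiding its foot. I lower it until it touches the floor.

```bash
python3 -m crank '0.045 0 0 -0.001 0 0 0;0.045 0 0 -0.001 0 0 0;0.045 0 0 0 0 0 0'; python3 -m crank '0.045 0 0 -0.001 0 0 0;0.045 0 0 0 0 0 0'
```

```text
time: 4.88
eef_pos: [0.6106, -0.0856, 0.0608]
ee_rot: [3.141, 0.038, 0.001]
force: [-5.1, 2.6, 9.8]
opening: 0.0536
grasp_force: 49.1
time: 5.05
eef_pos: [0.6109, -0.0856, 0.0608]
ee_rot: [3.141, 0.038, 0.002]
force: [-5.7, 3.2, 14.9]
opening: 0.0538
grasp_force: 49.8
```

```bash
python3 -m crank '0.045 0 0 0.002 0 0 0;0.085 0 0 0 0 0 0;0.085 0 0 0 0 0 0;0.085 0 0 0 0 0 0;0.085 0 0 0 0 0 0;0.085 0 0 0.015 0 0 0;0.085 0 0 0.03 0 0 0;0.085 0 0 0.035 0 0 0;0.085 0 0 0.035 0 0 0;0.085 0 0 0 0 0 0' 25; python3 -m crank '0.085 -0.015 0.033 0 0 0 0;0.085 -0.015 0.033 0 0 0 0;0.085 -0.015 0.033 0 0 0 0;0.085 -0.015 0.033 0 0 0 0;0.085 -0.015 0.033 0 0 0 0;0.085 -0.015 0.033 0 0 0 0;0.085 -0.015 0.033 0 0 0 0;0.085 -0.015 0.033 0 0 0 0;0.085 -0.015 0.033 0 0 0 0;0.085 -0.015 0.033 0 0 0 0;0.085 -0.0145 0.031 0 0 0 0;0.085 0 0 0 0 0 0'; python3 -m crank '0.085 0 0 0 0 0 0'; python3 - <<'E'
from h import *
f=r.grab_frame("top");cv2.imwrite("pics/t2.png",f);mosaic(f,[(345,150,80,60)],5,"pics/t2c.png",1)
E
```

```text
time: 5.88
eef_pos: [0.6144, -0.087, 0.1835]
ee_rot: [3.137, 0.038, 0.021]
force: [2.3, -0.7, 1.8]
opening: 0.085
grasp_force: 0.0
time: 6.88
eef_pos: [0.4426, 0.2799, 0.1745]
ee_rot: [-3.139, -0.046, 0.002]
force: [0.2, 1.1, 0.3]
opening: 0.0851
grasp_force: 0.0
time: 6.97
eef_pos: [0.4447, 0.2765, 0.1745]
ee_rot: [3.141, 0.043, -0.0]
force: [-0.5, -0.3, -0.5]
opening: 0.085
grasp_force: 0.0
```

View pics/t2c.png

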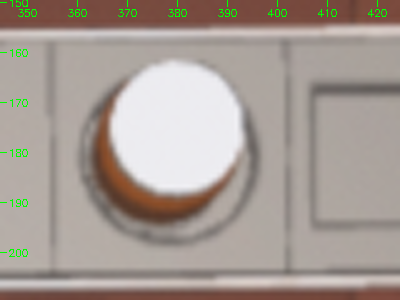

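The jar stands upright in its well, cap at (380,175) and well ring at (378,181). Next is the cup.

```bash
python3 -m crank '0.085 0.0015 0 -0.03 0 0 0;0.085 0 0 -0.035 0 0 0;0.085 0 0 -0.035 0 0 0;0.085 0 0 -0.025 0 0 0;0.085 0 0 -0.0145 0 0 0;0.085 0 0 0 0 0 0;0.042 0 0 0 0 0 0;0.042 0 0 0 0 0 0;0.042 0 0 0 0 0 0;0.042 0 0 0 0 0 0;0.042 0 0 0 0 0 0;0.042 0 0 0 0 0 0' 25;python3 -m crank '0.042 0 0 0.005 0 0 0;0.042 0 0 0.015 0 0 0;0.042 0 0 0.02 0 0 0;0.042 0 0 0.02 0 0 0;0.042 0 0 0.005 0 0 0;0.042 0 0 0 0 0 0;0.042 0 0 0 0 0 0'; python3 - <<'E'
from h import *
mosaic(r.grab_frame("scene"),[(160,250,120,90)],5,"pics/s3c.png",1)
E
```

```text
time: 8.02
eef_pos: [0.4488, 0.2756, 0.0373]
ee_rot: [-3.141, -0.038, -0.006]
force: [0.7, -2.2, 7.1]
opening: 0.0496
grasp_force: 26.0
time: 8.6
eef_pos: [0.4467, 0.2754, 0.0999]
ee_rot: [-3.141, -0.038, 0.0]
force: [0.3, 0.3, -0.2]
opening: 0.0494
grasp_force: 26.0
```

View pics/s3c.png

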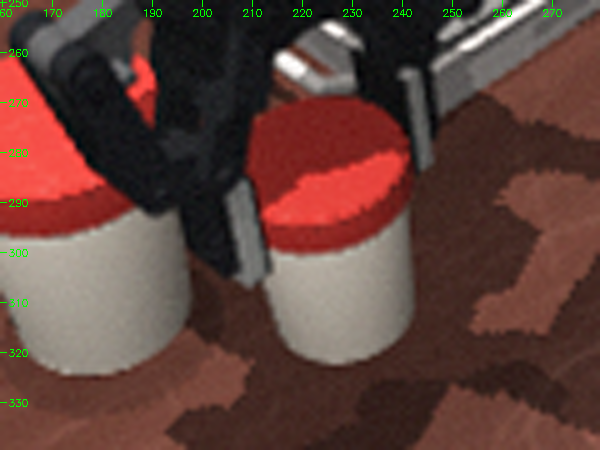

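The cup hangs straight at about (230,300), and the big red cup to its left is untouched. I route towards −y first to keep clear of the big cup.

```bash
python3 -m crank '0.042 0 -0.03 0.01 0 0 0;0.042 0 -0.03 0.01 0 0 0;0.042 0 -0.03 0.01 0 0 0;0.042 0.01 -0.03 0 0 0 0;0.042 0.03 -0.007 0 0 0 0;0.042 0.03 -0.007 0 0 0 0;0.042 0.03 -0.007 0 0 0 0;0.042 0.03 -0.007 0 0 0 0;0.042 0.028 -0.009 0 0 0 0;0.042 0 0 -0.03 0 0 0;0.042 0 0 0 0 0 0;0.042 0 0 0 0 0 0'
```

```text
time: 9.65
eef_pos: [0.6021, 0.1184, 0.0966]
ee_rot: [-3.141, -0.037, 0.012]
force: [-0.3, 0.6, -0.5]
opening: 0.05
grasp_force: 26.2
```

```bash
python3 -m crank '0.042 0.003 0 -0.012 0 0 0;0.042 0 0 -0.015 0 0 0;0.042 0 0 -0.01 0 0 0;0.042 0 0 -0.006 0 0 0;0.042 0 0 -0.002 0 0 0;0.042 0 0 0 0 0 0;0.042 0 0 0 0 0 0'; python3 -m crank '0.042 0 0 -0.0015 0 0 0;0.042 0 0 0 0 0 0'
```

```text
time: 10.23
eef_pos: [0.6083, 0.1185, 0.0559]
ee_rot: [-3.141, -0.038, -0.002]
force: [0.3, 0.5, -0.4]
opening: 0.0499
grasp_force: 26.2
time: 10.4
eef_pos: [0.6084, 0.1184, 0.0544]
ee_rot: [3.141, 0.037, 0.002]
force: [-0.3, 0.1, -1.2]
opening: 0.0497
grasp_force: 26.2
```

```bash
python3 -m crank '0.042 0 0 -0.001 0 0 0;0.042 0 0 -0.001 0 0 0;0.042 0 0 0 0 0 0'
```

```text
time: 10.65
eef_pos: [0.6079, 0.1184, 0.0517]
ee_rot: [3.141, 0.037, -0.0]
force: [0.2, 0.1, 0.2]
opening: 0.0496
grasp_force: 26.2
```

```bash
python3 -m crank '0.042 -0.001 0 -0.0015 0 0 0;0.042 0 0 -0.001 0 0 0;0.042 0 0 0 0 0 0'; python3 -m crank '0.042 0 0 -0.001 0 0 0;0.042 0 0 -0.001 0 0 0;0.042 0 0 0 0 0 0'
```

```text
time: 10.9
eef_pos: [0.6066, 0.1184, 0.0489]
ee_rot: [-3.141, -0.037, 0.001]
force: [0.5, -0.6, -0.5]
opening: 0.0497
grasp_force: 26.2
time: 11.15
eef_pos: [0.6076, 0.1184, 0.0484]
ee_rot: [3.141, 0.037, 0.002]
force: [-1.6, -0.7, 6.2]
opening: 0.0498
grasp_force: 26.6
```

```bash
python3 -m crank '0.042 0 0 0.0015 0 0 0;0.085 0 0 0 0 0 0;0.085 0 0 0 0 0 0;0.085 0 0 0 0 0 0;0.085 0 0 0 0 0 0;0.085 0 0 0.015 0 0 0;0.085 0 0 0.03 0 0 0;0.085 0 0 0.035 0 0 0;0.085 0 0 0.02 0 0 0;0.085 0 0 0 0 0 0' 30; python3 -m crank '0.085 -0.025 -0.031 0 0 0 0;0.085 -0.025 -0.031 0 0 0 0;0.085 -0.025 -0.031 0 0 0 0;0.085 -0.025 -0.031 0 0 0 0;0.085 -0.025 -0.031 0 0 0 0;0.085 -0.025 -0.032 0 0 0 0;0.085 0 0 0 0 0 0;0.085 0 0 0 0 0 0'; python3 - <<'E'
from h import *
f=r.grab_frame("top");mosaic(f,[(245,150,80,60)],5,"pics/t3c.png",1)
E
```

```text
time: 11.98
eef_pos: [0.6106, 0.1185, 0.1551]
ee_rot: [3.141, 0.038, 0.017]
force: [1.1, 0.1, 0.6]
opening: 0.0854
grasp_force: 0.0
time: 12.65
eef_pos: [0.4557, -0.0697, 0.1481]
ee_rot: [-3.141, -0.031, 0.001]
force: [-0.3, 0.6, -0.9]
opening: 0.085
grasp_force: 0.0
```

View pics/t3c.png

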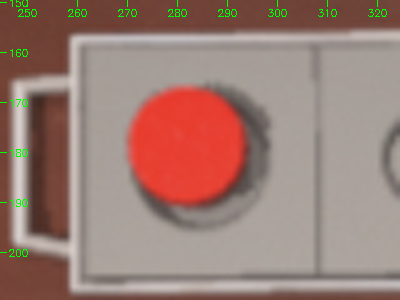

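The cup's lid is at (282,178) and it stands in its well. Next is the vial.

```bash
python3 -m crank '0.085 0.001 0 -0.03 0 0 0;0.085 0 0 -0.035 0 0 0;0.085 0 0 -0.03 0 0 0;0.085 0 0 -0.02 0 0 0;0.085 0 0 -0.0125 0 0 0;0.085 0 0 0 0 0 0;0.06 0 0 0 0 0 0;0.04 0 0 0 0 0 0;0.02 0 0 0 0 0 0;0.02 0 0 0 0 0 0;0.02 0 0 0 0 0 0;0.02 0 0 0 0 0 0' 30;python3 -m crank '0.02 0 0 0 0 0 0;0.02 0 0 0 0 0 0;0.02 0 0 0 0 0 0'
```

```text
time: 13.7
eef_pos: [0.4589, -0.0689, 0.0223]
ee_rot: [3.141, 0.037, 0.003]
force: [-0.8, 1.0, 5.5]
opening: 0.0274
grasp_force: 29.2
time: 13.95
eef_pos: [0.4589, -0.069, 0.0223]
ee_rot: [3.141, 0.037, 0.003]
force: [-1.0, 0.3, 6.3]
opening: 0.027
grasp_force: 29.2
```

```bash
python3 -m crank '0.02 0 0 0.005 0 0 0;0.02 0 0 0.02 0 0 0;0.02 0 0 0.03 0 0 0;0.02 0 0.02 0.005 0 0 0;0.02 0.03 0.02 0 0 0 0;0.02 0.03 0.02 0 0 0 0;0.02 0.03 0.016 0 0 0 0;0.02 0.03 0.01 0 0 0 0;0.02 0.028 0 0 0 0 0;0.02 0 0 0 0 0 0;0.02 0 0 0 0 0 0;0.02 0 0 0 0 0 0';  python3 - <<'E'
from h import *
mosaic(r.grab_frame("scene"),[(230,140,100,90)],5,"pics/s4c.png",1)
E
```

```text
time: 14.95
eef_pos: [0.605, 0.0175, 0.0808]
ee_rot: [-3.141, -0.037, 0.003]
force: [-1.0, 0.2, -1.1]
opening: 0.0271
grasp_force: 29.6
```

View pics/s4c.png

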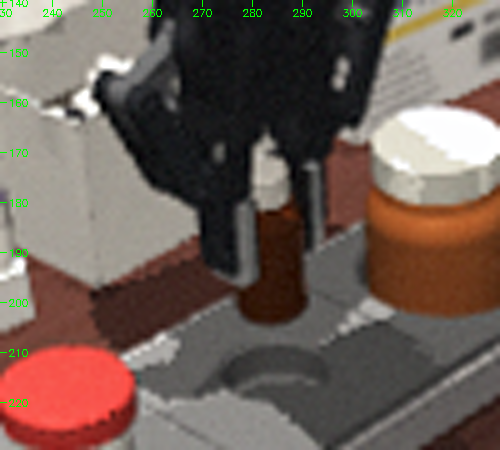

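The vial hangs upright at (284,200), straight above its well at (285,218).

```bash
python3 -m crank '0.02 0.003 -0.0007 -0.012 0 0 0;0.02 0 0 -0.015 0 0 0;0.02 0 0 -0.01 0 0 0;0.02 0 0 -0.004 0 0 0;0.02 0 0 -0.003 0 0 0;0.02 0 0 0 0 0 0;0.02 0 0 0 0 0 0'; python3 -m crank '0.02 0 0 -0.0015 0 0 0;0.02 0 0 0 0 0 0'
```

```text
time: 15.58
eef_pos: [0.6091, 0.0167, 0.0376]
ee_rot: [3.141, 0.037, 0.001]
force: [-0.0, 0.6, -0.7]
opening: 0.0274
grasp_force: 29.6
time: 15.75
eef_pos: [0.6093, 0.0166, 0.0363]
ee_rot: [3.141, 0.037, 0.002]
force: [-0.3, -0.4, -1.0]
opening: 0.0271
grasp_force: 29.6
```

```bash
python3 -m crank '0.02 0 0 -0.001 0 0 0;0.02 0 0 -0.001 0 0 0;0.02 0 0 0 0 0 0'; python3 -m crank '0.02 0 0 -0.001 0 0 0;0.02 0 0 -0.0005 0 0 0;0.02 0 0 0 0 0 0'
```

```text
time: 16.0
eef_pos: [0.6089, 0.0167, 0.0337]
ee_rot: [-3.141, -0.037, 0.0]
force: [-0.3, -0.2, -0.6]
opening: 0.0272
grasp_force: 29.6
time: 16.25
eef_pos: [0.6095, 0.0167, 0.0334]
ee_rot: [3.141, 0.038, 0.001]
force: [-2.9, 0.3, 4.8]
opening: 0.0275
grasp_force: 29.8
```

```bash
python3 -m crank '0.02 0 0 0.001 0 0 0;0.06 0 0 0 0 0 0;0.06 0 0 0 0 0 0;0.06 0 0 0 0 0 0;0.06 0 0 0 0 0 0;0.06 0 0 0.015 0 0 0;0.06 0 0 0.03 0 0 0;0.06 0 0 0.035 0 0 0;0.06 0 0 0.035 0 0 0;0.085 0 0 0 0 0 0' 40; python3 -m crank '0.085 -0.0268 0.014 0 0 0 -0.066;0.085 -0.0268 0.014 0 0 0 -0.066;0.085 -0.0268 0.014 0 0 0 -0.066;0.085 -0.0268 0.014 0 0 0 -0.066;0.085 -0.0268 0.014 0 0 0 -0.066;0.085 -0.0268 0.014 0 0 0 -0.066;0.085 0 0 0 0 0 0;0.085 0 0 0 0 0 0'; python3 - <<'E'
from h import *
f=r.grab_frame("top");mosaic(f,[(305,155,60,45)],5,"pics/t4c.png",1)
s=r.get_state();R=cv2.Rodrigues(s["ee_rot"])[0];print(s["eef_pos"],np.degrees(np.arctan2(-R[1,1],-R[0,1])))
E
```

```text
time: 17.08
eef_pos: [0.6138, 0.016, 0.1569]
ee_rot: [3.139, 0.038, 0.022]
force: [1.5, 0.2, 1.3]
opening: 0.0704
grasp_force: 0.0
time: 17.75
eef_pos: [0.4473, 0.1013, 0.1481]
ee_rot: [3.088, -0.578, 0.0]
force: [0.2, -0.4, -0.1]
opening: 0.0851
grasp_force: 0.0
[0.4485 0.1007 0.1485] 68.75060357057363
```

View pics/t4c.png

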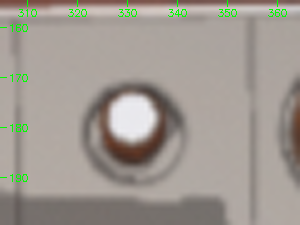

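The vial stands in its well, cap at (331,178). Next is the timer.

```bash
python3 -m crank '0.085 0 0 -0.03 0 0 0;0.085 0 0 -0.035 0 0 0;0.085 0 0 -0.025 0 0 0;0.085 0 0 -0.015 0 0 0;0.085 0 0 -0.013 0 0 0;0.085 0 0 0 0 0 0;0.055 0 0 0 0 0 0;0.055 0 0 0 0 0 0;0.055 0 0 0 0 0 0;0.055 0 0 0 0 0 0' 40;python3 -m crank '0.055 0 0 0.005 0 0 0;0.055 0 0 0.015 0 0 0;0.055 0 0 0.025 0 0 0;0.055 0 0 0.02 0 0 0;0.055 0 0 0.005 0 0 0;0.055 0 0 0 0 0 0;0.055 0 0 0 0 0 0'; python3 - <<'E'
from h import *
mosaic(r.grab_frame("scene"),[(260,190,100,110)],5,"pics/s5c.png",1)
E
```

```text
time: 18.63
eef_pos: [0.4495, 0.1005, 0.0315]
ee_rot: [-3.087, 0.581, -0.005]
force: [1.0, -0.4, 1.1]
opening: 0.0648
grasp_force: 44.8
time: 19.22
eef_pos: [0.4477, 0.1008, 0.0998]
ee_rot: [3.087, -0.581, -0.001]
force: [0.6, -0.7, -2.3]
opening: 0.0655
grasp_force: 45.0
```

View pics/s5c.png

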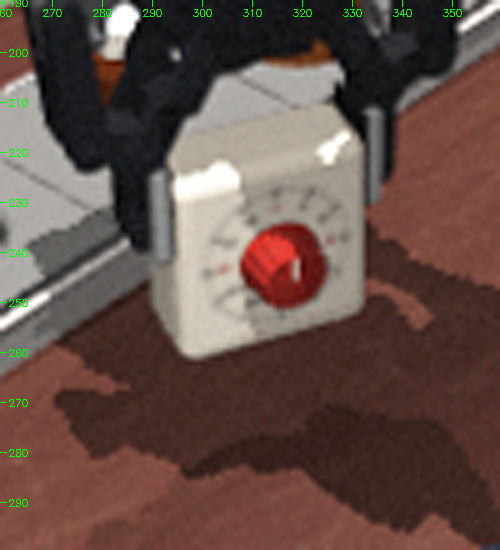

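The timer hangs upright at about (310,235), with its knob free. I go around the jar: −y first, then +x.

```bash
python3 -m crank '0.055 0 -0.032 0.01 0 0 0.0438;0.055 0 -0.032 0 0 0 0.0438;0.055 0 -0.032 0 0 0 0.0438;0.055 0 -0.032 0 0 0 0.0438;0.055 0 -0.032 0 0 0 0.0438;0.055 0 -0.032 0 0 0 0.0438;0.055 0 -0.032 0 0 0 0.0438;0.055 0 -0.032 0 0 0 0.0438;0.055 0 -0.033 0 0 0 0.0438;0.055 0 0 0 0 0 0;0.055 0 0 0 0 0 0'; python3 -m crank '0.055 0.033 0 0 0 0 0;0.055 0.033 0 0 0 0 0;0.055 0.033 0 0 0 0 0;0.055 0.033 0 0 0 0 0;0.055 0.033 0 -0.01 0 0 0;0.055 0.007 0 0 0 0 0;0.055 0 0 0 0 0 0;0.055 0 0 0 0 0 0;0.055 0 0 0 0 0 0';  python3 - <<'E'
from h import *
s=r.get_state();R=cv2.Rodrigues(s["ee_rot"])[0];print(s["eef_pos"],np.degrees(np.arctan2(-R[1,1],-R[0,1])))
mosaic(r.grab_frame("scene"),[(290,100,110,90)],5,"pics/s6c.png",1)
E
```

```text
time: 20.18
eef_pos: [0.4472, -0.189, 0.1088]
ee_rot: [-3.14, -0.029, 0.004]
force: [1.1, 0.0, -1.4]
opening: 0.0652
grasp_force: 45.4
time: 20.93
eef_pos: [0.6188, -0.1875, 0.0999]
ee_rot: [-3.141, -0.035, 0.003]
force: [-0.3, 0.1, -1.0]
opening: 0.0649
grasp_force: 45.5
[ 0.6188 -0.1875  0.0999] 91.27311364076657
```

View pics/s6c.png

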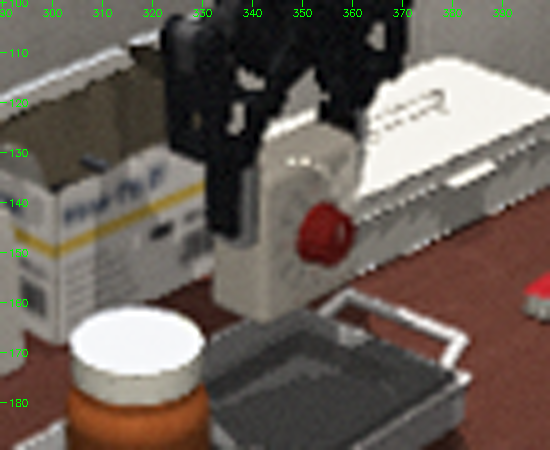

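The timer is upright above its well, knob at (354,146). It clears the jar, whose cap is at (316,170).

```bash
python3 -m crank '0.055 0.001 -0.001 -0.01 0 0 0;0.055 0 0 -0.014 0 0 0;0.055 0 0 -0.008 0 0 0;0.055 0 0 -0.004 0 0 0;0.055 0 0 0 0 0 0;0.055 0 0 0 0 0 0'; python3 -m crank '0.055 0 0 -0.004 0 0 0;0.055 0 0 -0.004 0 0 0;0.055 0 0 -0.002 0 0 0;0.055 0 0 0 0 0 0'
```

```text
time: 21.48
eef_pos: [0.6208, -0.1892, 0.0637]
ee_rot: [-3.141, -0.034, 0.001]
force: [-0.4, 0.3, 0.2]
opening: 0.0648
grasp_force: 45.5
time: 21.82
eef_pos: [0.6208, -0.189, 0.0536]
ee_rot: [-3.141, -0.035, 0.002]
force: [-0.9, 0.3, -1.3]
opening: 0.0651
grasp_force: 45.5
```

In the well with no contact force yet. I keep going down to the floor.

```bash
python3 -m crank '0.055 0 0 -0.003 0 0 0;0.055 0 0 -0.003 0 0 0;0.055 0 0 -0.002 0 0 0;0.055 0 0 -0.001 0 0 0;0.055 0 0 0 0 0 0'; python3 -m crank '0.055 0 0 -0.001 0 0 0;0.055 0 0 -0.001 0 0 0;0.055 0 0 0 0 0 0'
```

```text
time: 22.23
eef_pos: [0.6209, -0.1892, 0.0449]
ee_rot: [-3.141, -0.035, 0.001]
force: [0.3, 0.4, -1.6]
opening: 0.0646
grasp_force: 45.5
time: 22.48
eef_pos: [0.6211, -0.1892, 0.0432]
ee_rot: [-3.141, -0.035, 0.0]
force: [-0.2, 0.8, -1.4]
opening: 0.0646
grasp_force: 45.5
```

```bash
python3 -m crank '0.055 0 0 -0.001 0 0 0;0.055 0 0 -0.0005 0 0 0;0.055 0 0 0 0 0 0'; python3 -m crank '0.055 0 0 -0.001 0 0 0;0.055 0 0 0 0 0 0'
```

```text
time: 22.73
eef_pos: [0.6214, -0.1893, 0.0424]
ee_rot: [3.141, 0.035, 0.001]
force: [-1.4, 0.5, 3.3]
opening: 0.0651
grasp_force: 45.9
time: 22.9
eef_pos: [0.6217, -0.1893, 0.0424]
ee_rot: [3.141, 0.035, 0.001]
force: [-2.3, 0.7, 7.8]
opening: 0.0651
grasp_force: 46.6
```

On the floor. Release, lift straight up and move clear.

```bash
python3 -m crank '0.055 0 0 0.0015 0 0 0;0.085 0 0 0 0 0 0;0.085 0 0 0 0 0 0;0.085 0 0 0 0 0 0;0.085 0 0 0 0 0 0;0.085 0 0 0.015 0 0 0;0.085 0 0 0.03 0 0 0;0.085 0 0 0.035 0 0 0;0.085 0 0 0.035 0 0 0;0.085 0 0 0.03 0 0 0;0.085 0 0 0 0 0 0'; python3 -m crank '0.085 -0.03 -0.02 0 0 0 0;0.085 -0.03 -0.02 0 0 0 0;0.085 -0.03 -0.02 0 0 0 0;0.085 -0.03 -0.02 0 0 0 0;0.085 -0.03 -0.02 0 0 0 0;0.085 -0.03 -0.02 0 0 0 0;0.085 -0.03 -0.02 0 0 0 0;0.085 0 0 0 0 0 0;0.085 0 0 0 0 0 0'; python3 - <<'E'
from h import *
t=r.grab_frame("top");s=r.grab_frame("scene")
a=cv2.resize(t[145:310,240:480],(800,550)[::1] if 0 else (436,300));b=cv2.resize(s[140:320,190:400],(350,300))
cv2.imwrite("pics/fin.png",np.hstack([a,b]))
E
```

```text
time: 23.82
eef_pos: [0.6252, -0.1913, 0.1975]
ee_rot: [3.134, 0.035, 0.021]
force: [0.5, 0.3, 1.4]
opening: 0.0852
grasp_force: 0.0
time: 24.57
eef_pos: [0.4101, -0.3304, 0.1883]
ee_rot: [3.14, 0.029, 0.001]
force: [0.3, 0.6, 0.0]
opening: 0.0849
grasp_force: 0.0
```

View pics/fin.png

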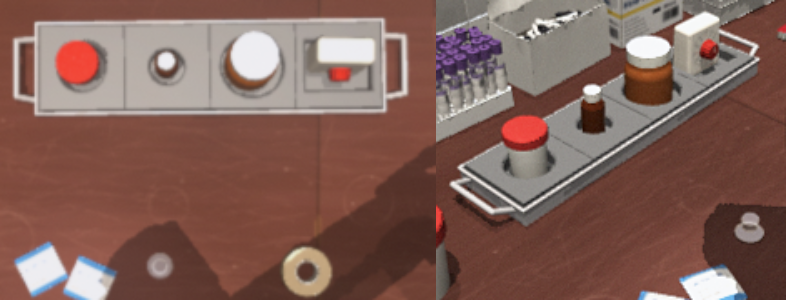

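All four things stand upright in their own wells, and the stopper and tape are untouched.

```bash
python3 -c "
from workcell import r
print(r.finish_job())"
```

```text
the job is handed in; nothing more can be done
None
```

The jar, cup, vial and timer each stand upright on the floor of their own wells, the stopper and tape were left where they were, and the job was handed in at about 25 s; no verdict came back.

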